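# Push the flopped chopping boards back to their rests

### The arm

A 6-joint arm with a two-finger parallel gripper is mounted at the origin on the work surface. World frame = base frame: x ahead of the robot, y to its left, z up, the work surface at z = 0. Lengths are in m, angles in rad, forces in N, time in s.
With the tool pointing down it reaches from about 0.375 to 0.75 m from the base axis. Payload 9 kg.
Tool frame: the origin (TCP) lies midway between the tips of the shut fingers; the grasp point (between the pads) lies 19 mm behind it (ctrl.grip_depth is the distance from the TCP to the grasp point, in m); z points along the fingers, y is the line along which they close (so a half turn about z gives the same grasp; the last joint's range is limited). The gripper opens to 85 mm and grips with 20 to 120 N. Pads are 22 mm wide; open, the fingers measure 114 mm over their backs; the gripper's body (76 mm by 85 mm) begins 54 mm behind the grasp point. The pads swing forward as they close: fully open they stand 13 mm farther back than shut.
Start: joints at [1.078, 0.104, 0.097, 1.564, 0, 1.353], TCP at [0.163, 0.578, 0.211] pointing down, gripper open.
Joint ranges: [-2.99, 2.99], [-0.84, 1.86], [-1.1, 1.16], [-1.84, 2.11], [-1.51, 1.56], [-3.14, 3.14]. Speed limits (rad/s): [2.22, 2.22, 2.57, 3.14, 3.14, 3.14].

### API

Orientations are given as [roll, pitch, yaw] about the fixed x, y, z axes, in that order (R = Rz(yaw) Ry(pitch) Rx(roll)).
In Python, from plant import ctrl, get_image, finder gives the robot as it stands.
- The arm moves only by the tool carry_out, never from a script. Its arguments are lists of equal length, an entry for each row: "hand": the closure, from -1 (fully open) to 1 (shut); "offset": the shift along the world's x, y, z in m, a list of three; "spin": the turn about the world's z in degrees. In form: {"hand": [hand, ...], "offset": [[dx, dy, dz], ...], "spin": [spin, ...]}. A call has exactly 10 rows; each row shifts and turns the commanded pose from where the row before left it; what a row does not reach is not made up. A row lasts 1/10 s, in which the tool goes at most 50 mm and 8.59 degrees, less where a joint would pass 70% of its speed; a pose out of reach is approached as far as the arm can. A call with a gripper value outside its range is refused whole. The fingers move at their own pace and stop on an object; "squeeze" is the grip in N (left out, the last holds). Time passes only in rows, so rows that do not move let the fingers close, or fill a call up. It gives the time, the measured TCP pose, the force, the opening and the grip force at its end, in the units of the state.
- ctrl.get_obs(): the state, without advancing time (a new reading comes with each control period).
- get_image(name): name is "scene" or "top" or "wrist"; returns a dict with "image" (420x560x3 uint8, blue, green, red), "mtx" (3x3 intrinsics, pixels), "k1" (the pictures are not rectified: a ray, as slopes to the right and down, at radius r is drawn at 1 + k1 r^2 times it, then the intrinsics apply), "world_from_camera" (4x4, takes a point from camera to world coordinates); the wrist camera has in their place "hand_eye" (4x4, takes a point from camera to tool coordinates, whose origin is the TCP and whose axes are the flange's). Camera axes: x right, y up, looking along -z (the intrinsics and any distortion apply to the point x, -y, -z); pixel columns grow to the right and rows downward; lengths in m; the calibration is good to about 2 mm. A picture is of the moment at which its call begins: read the wrist's pose just before it. There is no depth.
- ctrl.sign_off(): hands the job in; it is judged then, once.
Trained networks look in the newest picture that a camera, given by its name, has taken for a name from the list of things; names that differ only in an ending like _2 or _b are one class to them, and where a whole thing is asked for, a point or a joint stands for the part that bears it (a point fixed in the world has none). Each returns a list of dicts, best first, with "conf" (0 to 1); they miss things now and then, are a little off and sometimes report something else, mostly with a low value. They report only what shows in the picture. A call takes as long as a camera call. They do not tell look-alikes from the thing itself.
- finder.outline_of(camera, label): "pixels" (420x560 bool, what is visible of it) and "pixel" ([column, row] in pixels, amid what is visible of it).
The state is a dict: "time": time; "q": joint angles; "qd": joint speeds; "tau": joint torques, N m; "eef_pos": TCP position; "tool_rot": TCP orientation; "force": force on the tool from outside, world axes, zero at the start; "wrist_torque": the same for the moment, N m; "grip_width": finger opening in m; "grip_force": force on a finger pad.
Only numpy, scipy, OpenCV 4.12 (cv2) and the standard library are available. Lean on these libraries where they do the work, as an engineer would, in place of code of your own. Each camera call takes 0.05 s, during which the arm holds its last target. There are 200 camera calls.

### The job

Two chopping boards, the oak one and the green one, have flopped forward in their holders and overhang the worktop. With the outside of the fingers, push each gently up and over, in either order, until it leans back on the back rail of its holder like the blue one; do not lift a board out of its holder or fling it over, and leave the blue board and everything else on the worktop as they are.

Things in the scene. Friction and masses are not known exactly. Their poses are not given: they have to be found in the camera images.
- oak_holder: brown wooden board holder with two steel rails, fixed to the worktop, with the oak board. Origin: centre of its underside, on the worktop; x to its back (away from the robot), y along its width, z up. Base 140 x 120 x 12 mm with a channel along y, 24 mm wide, centred on the origin, floor 12 mm above the worktop, between lips 12 mm wide and 12 mm high.
- oak_board: pale oak chopping board with a dark round hanging hole near its upper edge; at the start flopped forward on the front rail. 210 mm tall, 130 mm wide, 15 mm thick, about 0.3 kg, loose; it stands on its short edge in the channel of the oak holder. Origin: centre of that lower edge face; z runs up the board to its upper edge, y along its width, x through its thickness, away from the robot side.
- oak_top (a point): centre of the upper edge face of the oak board, 210 mm from its origin along the board's z; axes as the board's.
- oak_front_rail (a point): middle of the oak holder's front rail, an 8 mm steel bar along y, 100 mm long, at x = -60 mm, z = 105 mm of the holder. A flopped board lies on it 30 degrees off upright, its upper edge overhanging some 100 mm towards the robot; 1 to 2 N on that edge, pushed towards the holder's back, tips it up, and the edge rises 25 mm on the way.
- oak_back_rail (a point): middle of the oak holder's back rail, the same bar at x = +36 mm, z = 127 mm of the holder. A board leaning back on it is 14 degrees off upright. Let go exactly upright, a board just stands, touching no rail; from some 5 degrees past upright it tips back by itself. The channel keeps its foot in place.
- green_front_rail (a point): middle of the green holder's front rail, an 8 mm steel bar along y, 100 mm long, at x = -60 mm, z = 105 mm of the holder. A flopped board lies on it 30 degrees off upright, its upper edge overhanging some 100 mm towards the robot; 1 to 2 N on that edge, pushed towards the holder's back, tips it up, and the edge rises 25 mm on the way.
- green_back_rail (a point): middle of the green holder's back rail, the same bar at x = +36 mm, z = 127 mm of the holder. A board leaning back on it is 14 degrees off upright. Let go exactly upright, a board just stands, touching no rail; from some 5 degrees past upright it tips back by itself. The channel keeps its foot in place.
- green_holder: brown wooden board holder with two steel rails, fixed to the worktop, with the green board. Same shape, size, axes and rails as the oak holder.
- green_board: green plastic chopping board with a dark round hanging hole near its upper edge; at the start flopped forward on the front rail. 180 mm tall, 130 mm wide, 15 mm thick, about 0.3 kg, loose; it stands on its short edge in the channel of the green holder. Origin: centre of that lower edge face; z runs up the board to its upper edge, y along its width, x through its thickness, away from the robot side.
- green_top (a point): centre of the upper edge face of the green board, 180 mm from its origin along the board's z; axes as the board's.
- blue_holder: brown wooden board holder with two steel rails, fixed to the worktop, with the blue board. Same shape, size, axes and rails as the oak holder.
- blue_board: blue plastic chopping board; it already leans back as it should and is to be left alone. 195 mm tall, 130 mm wide, 15 mm thick, about 0.3 kg, loose; it stands on its short edge in the channel of the blue holder. Origin: centre of that lower edge face; z runs up the board to its upper edge, y along its width, x through its thickness, away from the robot side.
- blue_top (a point): centre of the upper edge face of the blue board, 195 mm from its origin along the board's z; axes as the board's.
- salt: white shaker, 40 mm across, 70 mm tall; loose, standing on the worktop, to be left alone. Origin: centre of its underside, z up.
- pepper: dark steel shaker, 40 mm across, 70 mm tall; loose, standing on the worktop, to be left alone. Origin: centre of its underside, z up.
- mug: blue mug, 80 mm across, 95 mm tall, handle on its +y side; loose, standing on the worktop, to be left alone. Origin: centre of its underside, z up.
- coffee_jar: amber glass jar with a black cap, 72 mm across, 130 mm tall; loose, standing on the worktop, to be left alone. Origin: centre of its underside, z up.
Mind the look-alikes: they are no part of the job. Of the things shaped like the oak_board, the wooden one is meant. What is shaped like the oak_holder but orange is not meant.

How it is judged:
At the end, for the whole second after the job is handed in: Oak and green board each lean back on the back rail of their own holder (upper edge at least 25 mm behind the holder's centre, less than 20 degrees off upright, foot in the channel) and are at rest; the blue board and all the other things are within 15 mm of where they stood (x of oak_top in the frame of oak_holder above 0.025 m and angle between each of oak_board, green_board's own z axis and vertical below 0.35 rad and height (world z) of each of oak_board, green_board below 0.025 m and x of oak_board in the frame of oak_holder between -0.015 and 0.015 m and linear speed of each of oak_board, green_board below 0.01 m/s and angular speed of each of oak_board, green_board below 0.1 rad/s and x of green_top in the frame of green_holder above 0.025 m and x of green_board in the frame of green_holder between -0.015 and 0.015 m and distance of each of salt, pepper, mug, coffee_jar, blue_top from where it was at the start of the episode below 0.015 m); the robot touches nothing.
It fails at once if the oak or green board is lifted: its foot leaves the holder's channel (more than about 20 mm up) (height (world z) of any of oak_board, green_board above 0.036 m).
It fails at once if the oak or green board is flung over (turns faster than 4.0 rad/s) (angular speed of any of oak_board, green_board above 4 rad/s).
It fails at once if the blue board is disturbed (its upper edge moves more than 15 mm) (distance of blue_top from where it was at the start of the episode above 0.015 m).
It fails at once if a shaker, the mug or the jar is moved more than 15 mm (distance of any of salt, pepper, mug, coffee_jar from where it was at the start of the episode above 0.015 m).
It also fails if it takes over 58 s, if anything falls off the work surface, if the arm or the gripper's body presses on something with over 40 N, if the wrist force passes 120 N, or if a joint passes its speed limit or range.

## Working session

There is one attempt and no reset: what is moved stays moved. The work goes in short steps, Python scripts to look and compute and a tool call to move; the robot and the scene stay as the last step left them, time stands still between calls to the robot, and variables do not carry over. Pictures are saved under pics/ and viewed, at most 10 in all, crops included, and the job is handed in when it is done.

Besides the shell and the picture viewer there is one more tool, called as name([rows], argument=value, ...), one row to a line, values as JSON. carry_out: Moves the arm, as the interface text tells. Its arguments: {"type":"object","properties":{"hand":{"type":"array","items":{"type":"number"}},"offset":{"type":"array","items":{"type":"array","items":{"type":"number"}}},"spin":{"type":"array","items":{"type":"number"}},"squeeze":{"type":"number"}},"required":["hand","offset","spin"]}

```bash
mkdir -p pics; ls
python3 - <<'E'
from plant import ctrl,get_image,finder
import cv2,numpy as np
o=ctrl.get_obs();print(o)
for n in("scene","top"):
    d=get_image(n);cv2.imwrite(f"pics/{n}0.png",d["image"]);print(n,d["mtx"].tolist(),d["k1"],np.round(d["world_from_camera"],4).tolist())
    for l in["oak_board","green_board","blue_board","oak_holder","green_holder","blue_holder","salt","pepper","mug","coffee_jar"]:
        print(l,[(round(x["conf"],2),np.round(x["pixel"]).tolist(),int(x["pixels"].sum())) for x in finder.outline_of(n,l)])
E
```

```text
pics
{'time': 0.0, 'q': array([1.07829315e+00, 1.04706911e-01, 9.64478784e-02, 1.56389624e+00,
       2.49512045e-05, 1.35307800e+00]), 'qd': array([ 0.00107685, -0.00100908, -0.00072106, -0.000962  ,  0.00132771,
        0.00081054]), 'tau': array([-9.18045080e-04, -5.56935918e+01,  5.03643715e+01,  1.73530681e-02,
       -3.30819585e-04,  1.91338358e-05]), 'eef_pos': array([0.16262043, 0.57716229, 0.21000612]), 'tool_rot': array([-3.14027118e+00, -3.17897030e-04,  2.86680757e+00]), 'force': array([-0.1445427 , -0.05886145,  0.03346783]), 'wrist_torque': array([-0.0257848 , -0.04597213,  0.01420828]), 'grip_force': 0.0, 'grip_width': 0.08522750962904349}
scene [[425.9229924068136, 0.0, 282.76014059253043], [0.0, 425.9229924068136, 207.24145699783247], [0.0, 0.0, 1.0]] 0.008815920735765499 [[-0.6041, -0.6497, 0.4615, 1.068], [0.7969, -0.4978, 0.3422, 0.4159], [0.0074, 0.5745, 0.8185, 1.1759], [0.0, 0.0, 0.0, 1.0]]
oak_board [(0.92, [212.0, 186.0], 2157), (0.58, [268.0, 172.0], 1777)]
green_board [(0.67, [456.0, 317.0], 1122), (0.59, [273.0, 245.0], 2179), (0.5, [251.0, 275.0], 996)]

[... 600 characters left out ...]
6, 0.99, 1.3066], [0.0, 0.0, 0.0, 1.0]]
oak_board [(0.73, [340.0, 269.0], 2527), (0.55, [357.0, 191.0], 1160), (0.41, [239.0, 134.0], 169)]
green_board [(0.82, [269.0, 179.0], 880)]
blue_board [(0.6, [203.0, 163.0], 1283)]
oak_holder [(0.95, [252.0, 250.0], 1450), (0.66, [347.0, 175.0], 621), (0.21, [203.0, 164.0], 1228), (0.18, [317.0, 134.0], 167)]
green_holder [(0.64, [273.0, 161.0], 590)]
blue_holder [(0.76, [208.0, 187.0], 753), (0.48, [107.0, 218.0], 687)]
salt [(0.47, [237.0, 135.0], 149), (0.17, [273.0, 158.0], 606)]
pepper [(0.59, [319.0, 134.0], 150)]
mug [(0.57, [442.0, 220.0], 826)]
coffee_jar [(0.89, [110.0, 218.0], 692), (0.73, [275.0, 159.0], 538), (0.44, [317.0, 137.0], 125)]
```

View pics/scene0.png

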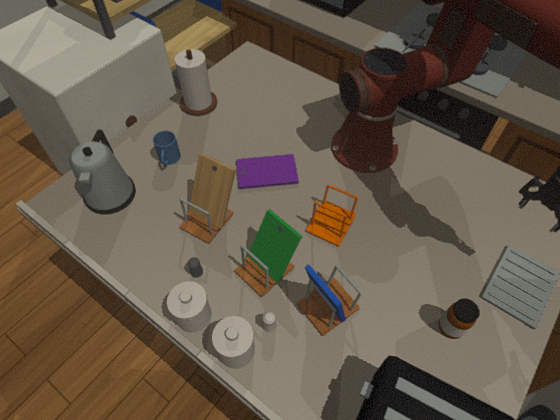

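View pics/top0.png

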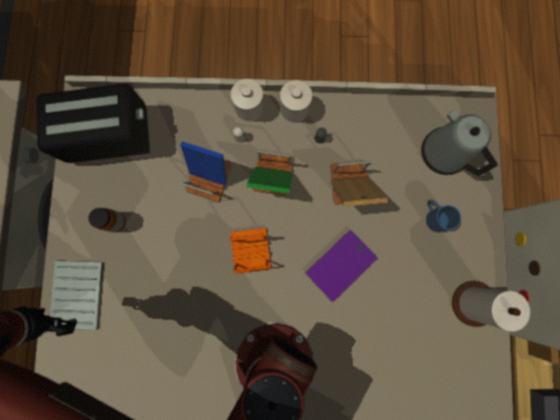

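The oak board candidates are the pale wooden one leaning in a holder (scene 212,186; top 357,191) and the purple one lying flat (scene 268,172; top 340,269). The task names the wooden one, so I take the first.

The holder candidates are the brown ones (scene 200,227, and 257,272 with the green board) and an empty orange one (scene 329,219; top 252,250), which is the look-alike. The green board is at scene (273,245), top (269,179). The blue board is at top (203,163).

Next I fit the poses by silhouette and draw them on one crop to confirm.

```bash
cat > h.py <<'E'
from plant import ctrl,get_image,finder
import cv2,numpy as np
from scipy.optimize import minimize
def proj(d,P):
    T=np.linalg.inv(d["world_from_camera"]);c=np.atleast_2d(P)@T[:3,:3].T+T[:3,3]
    s=np.c_[c[:,0],-c[:,1]]/-c[:,2:];s=s*(1+d["k1"]*(s**2).sum(1,keepdims=True))
    return s*d["mtx"][0,0]+d["mtx"][:2,2]
def box(x,y,yaw,lean,h,fx=0.,z0=.012):  # lean>0 to the back
    B=np.array([[a,b,c] for a in(-.0075,.0075) for b in(-.065,.065) for c in(0,h)])
    c,s=np.cos(lean),np.sin(lean);B=B@np.array([[c,0,s],[0,1,0],[-s,0,c]]).T+[fx,0,z0]
    c,s=np.cos(yaw),np.sin(yaw);return B@np.array([[c,-s,0],[s,c,0],[0,0,1]]).T+[x,y,0]
def hull(d,P,S=8):
    m=np.zeros((420,560),np.uint8);q=cv2.convexHull(proj(d,P).astype(np.float32))
    cv2.fillPoly(m,[np.round(q*16).astype(np.int32)],255,cv2.LINE_AA,4);return m/255.
def mask(n,l,px):
    r=[x for x in finder.outline_of(n,l) if np.hypot(*(np.array(x["pixel"])-px))<15]
    return r[0]["pixels"].astype(float) if r else None
E
cat > fit.py <<'E'
from h import *
D={n:get_image(n) for n in("scene","top")}
hsv={n:cv2.cvtColor(D[n]["image"],cv2.COLOR_BGR2HSV) for n in D}
J={"oak":(.21,-30,[212,186],[357,191],.54,-.19),"green":(.18,-30,[273,245],[269,179],.52,.04),"blue":(.195,14,[325,290],[203,163],.52,.2)}
img={n:D[n]["image"].copy() for n in D}
for k,(h,l,ps,pt,x0,y0) in J.items():
    M={"scene":mask("scene",k+"_board",ps),"top":mask("top",k+"_board",pt)}
    M={n:cv2.GaussianBlur(m,(0,0),1.5) for n,m in M.items() if m is not None}
    def cost(p):
        return sum(1-np.minimum(m,g).sum()/np.maximum(m,g).sum() for n,m in M.items() for g in[cv2.GaussianBlur(hull(D[n],box(*p,np.radians(l),h)),(0,0),1.5)])
    best=min((minimize(cost,[x0+dx,y0,w],method="Nelder-Mead",options=dict(initial_simplex=np.array([[x0+dx,y0,w],[x0+dx+.04,y0,w],[x0+dx,y0+.04,w],[x0+dx,y0,w+.3]]))) for w in(-.3,.0,.3) for dx in(-.0,.06)),key=lambda r:r.fun)
    print(k,list(M),np.round(best.x,4),"yaw deg",round(np.degrees(best.x[2]),1),round(best.fun,3))
    P=box(*best.x,np.radians(l),h)
    for n in D:
        cv2.polylines(img[n],[cv2.convexHull(proj(D[n],P).astype(np.float32)).astype(np.int32)],1,(0,0,255),1)
        c,s=np.cos(best.x[2]),np.sin(best.x[2]);R=np.array([[c,-s,0],[s,c,0],[0,0,1]])
        for a,z in((-.06,.105),(.036,.127)):
            q=proj(D[n],np.array([[a,-.05,z],[a,.05,z]])@R.T+[*best.x[:2],0]).astype(int);cv2.line(img[n],q[0].tolist(),q[1].tolist(),(255,255,0),1)
a=cv2.resize(img["scene"][140:340,160:370],None,fx=1.9,fy=1.9,interpolation=3);b=cv2.resize(img["top"][110:310,170:400],None,fx=1.72,fy=1.9,interpolation=3)
cv2.imwrite("pics/fit.png",np.hstack([a,b]))
E
python3 fit.py
```

```text
oak ['scene', 'top'] [ 0.6058 -0.247   0.055 ] yaw deg 3.2 0.14
green ['scene', 'top'] [ 0.6302  0.014  -0.1671] yaw deg -9.6 0.272
blue ['scene', 'top'] [ 0.6001  0.2397 -0.3583] yaw deg -20.5 0.398
```

View pics/fit.png

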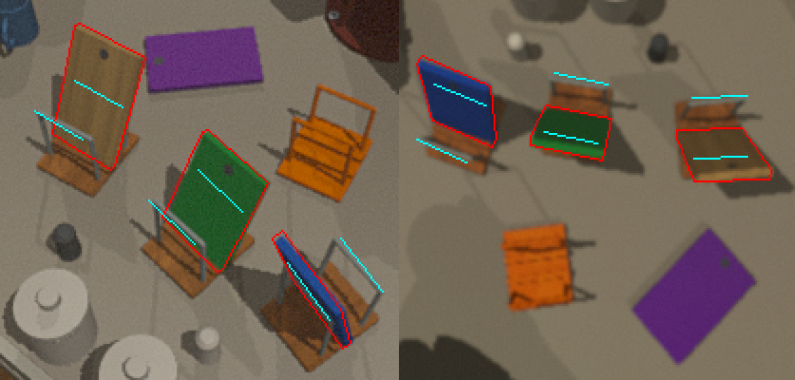

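The crop confirms it: red outlines sit on the wooden board and the green board in the brown holders. The purple board and orange holder are left alone. The flopped boards' feet sit about 5 mm behind the holder centres. I start with the green board, moving with the fingers shut and high.

carry_out([
  [0.02, -0.03, 0.02],
  [0.022, -0.037, 0.015],
  [0.023, -0.039, 0.01],
  [0.023, -0.039, 0.005],
  [0.023, -0.039, 0],
  [0.023, -0.039, 0],
  [0.023, -0.039, 0],
  [0.023, -0.039, 0],
  [0.023, -0.039, 0],
  [0.023, -0.039, 0],
], hand=[1, 1, 1, 1, 1, 1, 1, 1, 1, 1], spin=[0, 1, 1, 1, 1, 1, 1, 0, 0, 0])

```text
time: 2.5
eef_pos: [0.3895, 0.1969, 0.2611]
tool_rot: [3.141, 0.001, 2.972]
force: [0.2, 1.8, -0.8]
grip_width: -0.0
grip_force: 0.0
```

carry_out([
  [0.02, -0.035, 0],
  [0.02, -0.035, 0],
  [0.02, -0.035, 0],
  [0.02, -0.035, 0],
  [0.012, -0.018, 0],
  [0, 0, -0.03],
  [0, 0, -0.035],
  [0, 0, -0.03],
  [0, 0, -0.015],
  [0, 0, 0],
], hand=[1, 1, 1, 1, 1, 1, 1, 1, 1, 1], spin=[0, 0, 0, 0, 0, 0, 0, 0, 0, 0])

```text
time: 3.5
eef_pos: [0.4796, 0.0408, 0.1491]
tool_rot: [3.141, -0.003, 2.972]
force: [-0.1, 0.3, -0.4]
grip_width: 0.0
grip_force: 0.0
```

```bash
cat > look.py <<'E'
import sys
from h import *
o=ctrl.get_obs();print(np.round(o["eef_pos"],4),np.round(o["force"],1))
a=get_image("scene")["image"][140:340,150:370];b=get_image("top")["image"][110:310,170:400]
cv2.imwrite(sys.argv[1],np.hstack([cv2.resize(a,(400,380),interpolation=3),cv2.resize(b,(400,380),interpolation=3)]))
E
python3 look.py pics/a1.png
```

```text
[0.4796 0.0408 0.1491] [-0.1  0.3 -0.4]
```

View pics/a1.png

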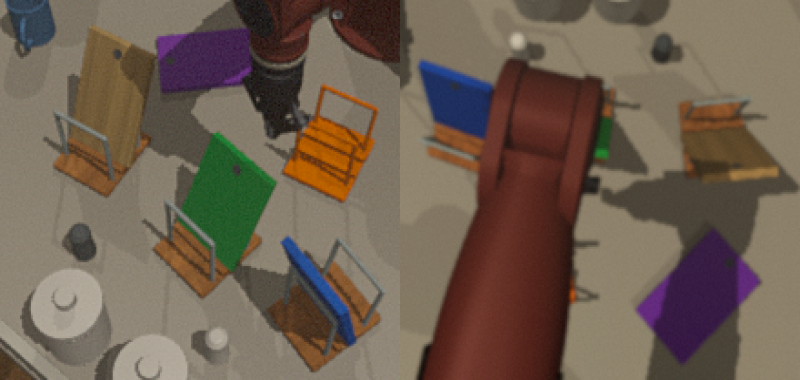

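The gripper hangs clear in front of the green board (left panel, about 285,125) and nothing has moved. Now I push slowly along the holder's x axis.

carry_out([
  [0.01, -0.0017, 0],
  [0.01, -0.0017, 0],
  [0.008, -0.0014, 0],
  [0.008, -0.0014, 0],
  [0.008, -0.0014, 0.001],
  [0.008, -0.0014, 0.001],
  [0.008, -0.0014, 0.001],
  [0.008, -0.0014, 0.001],
  [0.008, -0.0014, 0.001],
  [0.008, -0.0014, 0.001],
], hand=[1, 1, 1, 1, 1, 1, 1, 1, 1, 1], spin=[0, 0, 0, 0, 0, 0, 0, 0, 0, 0])

```text
time: 4.6
eef_pos: [0.5665, 0.0264, 0.1638]
tool_rot: [3.141, 0.006, 2.972]
force: [-17.1, 6.3, 52.4]
grip_width: 0.0
grip_force: 27.5
```

carry_out([
  [0.007, -0.0012, 0.001],
  [0.007, -0.0012, 0.001],
  [0.007, -0.0012, 0.001],
  [0.006, -0.001, 0],
  [0.005, -0.0008, 0],
  [0.005, -0.0008, 0],
  [0.005, -0.0008, 0],
  [0.004, -0.0007, 0],
  [0.004, -0.0007, 0],
  [0, 0, 0],
], hand=[1, 1, 1, 1, 1, 1, 1, 1, 1, 1], spin=[0, 0, 0, 0, 0, 0, 0, 0, 0, 0])

```text
time: 5.6
eef_pos: [0.6221, 0.0188, 0.1713]
tool_rot: [3.137, 0.02, 2.973]
force: [1.0, 10.2, 52.9]
grip_width: -0.0002
grip_force: 26.3
```

The upward force is 53 N, which is unexpected, so I look before going on.

```bash
python3 look.py pics/a2.png
```

```text
[0.6221 0.0188 0.1713] [ 1.  10.2 52.9]
```

View pics/a2.png

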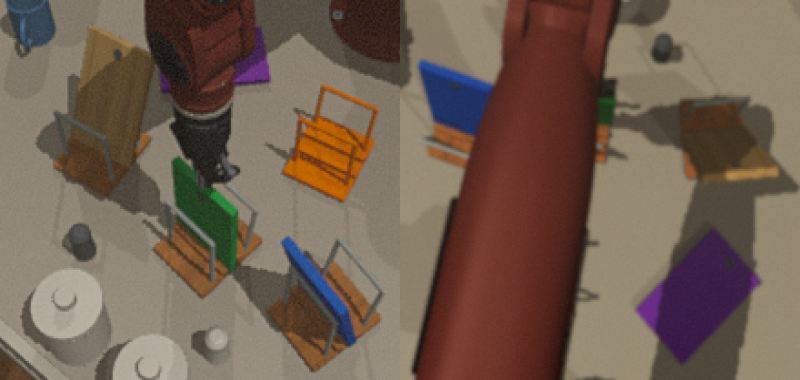

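The board is nearly upright (left panel, about 205,210), but its edge sits under a ledge of the fingers. I raise the tool a little to unload it.

carry_out([
  [0, 0, 0.002],
  [0, 0, 0.003],
  [0, 0, 0.003],
  [0, 0, 0.003],
  [0, 0, 0.003],
  [0, 0, 0.002],
  [0, 0, 0.002],
  [0, 0, 0],
  [0, 0, 0],
  [0, 0, 0],
], hand=[1, 1, 1, 1, 1, 1, 1, 1, 1, 1], spin=[0, 0, 0, 0, 0, 0, 0, 0, 0, 0])

```text
time: 6.7
eef_pos: [0.6147, 0.0175, 0.1776]
tool_rot: [3.142, -0.0, 2.971]
force: [0.2, 0.1, 0.6]
grip_width: -0.0001
grip_force: 0.0
```

carry_out([
  [0.003, -0.0005, 0],
  [0.003, -0.0005, 0],
  [0.003, -0.0005, 0],
  [0.003, -0.0005, 0],
  [0.003, -0.0005, 0],
  [0.003, -0.0005, 0],
  [0.003, -0.0005, 0],
  [0.003, -0.0005, 0],
  [0.002, -0.0003, 0],
  [0, 0, 0],
], hand=[1, 1, 1, 1, 1, 1, 1, 1, 1, 1], spin=[0, 0, 0, 0, 0, 0, 0, 0, 0, 0])

```text
time: 7.7
eef_pos: [0.641, 0.0131, 0.1777]
tool_rot: [3.141, -0.0, 2.971]
force: [0.6, 0.4, -0.2]
grip_width: 0.0002
grip_force: 0.0
```

```bash
python3 look.py pics/a3.png
```

```text
[0.641  0.0131 0.1777] [ 0.6  0.4 -0.2]
```

View pics/a3.png

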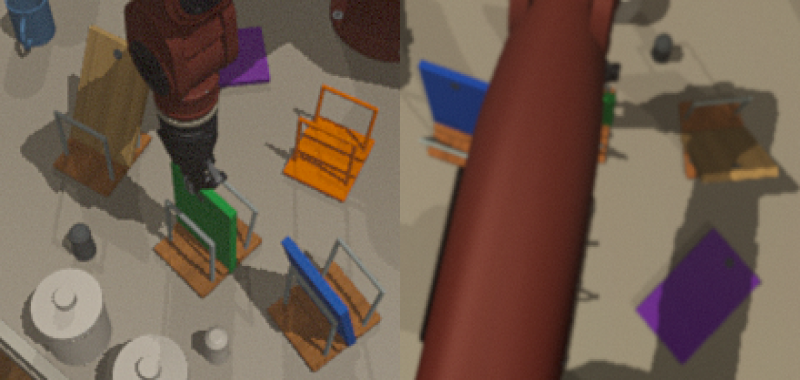

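The board looks the same as before while the gripper moved with no force, so I measure its lean by fitting.

```bash
cat > lean.py <<'E'
import sys
from h import *
k=sys.argv[1];h,H=dict(green=(.18,(.625,.015,-.1671)),oak=(.21,(.601,-.247,.055)))[k]
d=get_image("scene");r=finder.outline_of("scene",k+"_board");print([(round(x["conf"],2),np.round(x["pixel"]).tolist()) for x in r])
m0=proj(d,[[H[0],H[1],.1]])[0]
x=min(r,key=lambda x:np.hypot(*(x["pixel"]-m0)));m=x["pixels"]
if k=="green":
    hs=cv2.cvtColor(d["image"],cv2.COLOR_BGR2HSV);m=cv2.inRange(hs,(45,90,20),(80,255,255))>0
    m[:150]=0;m[310:]=0;m[:,:200]=0;m[:,330:]=0
m=m.astype(float);cs=[]
for l in range(-32,24,2):
  for fx in(-.004,0,.004):
    g=hull(d,box(*H,np.radians(l),h,fx));cs.append((1-np.minimum(m,g).sum()/np.maximum(m,g).sum(),l,fx))
print(sorted(cs)[:4])
E
python3 lean.py green
```

```text
[(0.82, [267.0, 252.0])]
[(np.float64(0.34189619432074014), 4, -0.004), (np.float64(0.3430072328220476), 2, -0.004), (np.float64(0.3484071455038563), 2, 0), (np.float64(0.3595226403583174), 0, 0)]
```

Run:
```python
from h import *
d=get_image("scene")
for l in(-10,0,5,10,14):
    B=box(.625,.015,-.1671,np.radians(l),.18)
    q=proj(d,B[[1,3,5,7]]);print(l,np.round((q-[150,140])/[220/400,200/380]).tolist())
```

```text
-10 [[192.0, 141.0], [251.0, 197.0], [185.0, 146.0], [243.0, 202.0]]
0 [[177.0, 152.0], [235.0, 209.0], [169.0, 158.0], [227.0, 215.0]]
5 [[169.0, 158.0], [227.0, 216.0], [161.0, 164.0], [219.0, 223.0]]
10 [[161.0, 165.0], [219.0, 223.0], [153.0, 172.0], [211.0, 231.0]]
14 [[155.0, 170.0], [213.0, 229.0], [147.0, 178.0], [205.0, 237.0]]
```

Run:
```python
from h import *
d=get_image("scene");a=d["image"].copy()
o=ctrl.get_obs();print(proj(d,[o["eef_pos"]]))
q=proj(d,[o["eef_pos"]])[0]
a=cv2.resize(a[195:305,220:320],(500,550),interpolation=2)
cv2.circle(a,tuple(int(v) for v in (q-[220,195])*5),3,(0,0,255),-1)
w=get_image("wrist")["image"];cv2.imwrite("pics/a4.png",np.hstack([a,cv2.copyMakeBorder(cv2.resize(w,(300,225),interpolation=3),0,325,0,0,0)]))
```

```text
[[256.77894127 242.49245909]]
```

View pics/a4.png

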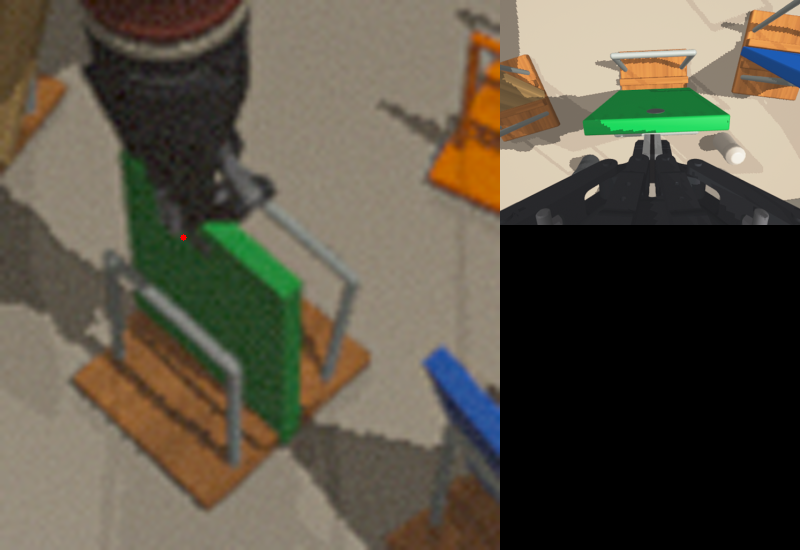

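The scene camera looks from behind (+x), and the fingertip shows on the near face of the board. So the tip seems to have ridden over the upper edge. I pin down the holder and the board from picked points: base corners, rail ends and board corners.

Run:
```python
from h import *
from scipy.optimize import least_squares
d=get_image("scene")
Z=lambda u:np.array(u)/5+[220,195]
pts=[((.07,-.06,0),(70,382)),((.07,.06,0),(210,509)),((-.07,.06,0),(371,356)),((.036,-.05,.127),(110,255)),((.036,.05,.127),(238,366)),((-.06,.05,.105),(355,284))]
def W(p,L):
    c,s=np.cos(p[2]),np.sin(p[2]);return np.array(L)@np.array([[c,-s,0],[s,c,0],[0,0,1]]).T+[p[0],p[1],0]
f=lambda p:(proj(d,W(p,[a for a,_ in pts]))-[Z(b) for _,b in pts]).ravel()
r=least_squares(f,[.62,.015,-.17]);print(r.x,np.round(r.fun.reshape(-1,2),1).tolist())
# board: corners back-top-right, front-top-right, back-bottom-right
bp=[(7,(300,287)),(3,(243,222) if 0 else None),(6,(298,440))]
ob=[(7,(300,290)),(6,(298,440))]
g=lambda q:(proj(d,box(*r.x,q[0],.18,q[1],.012+.0075*abs(np.sin(q[0]))))[[i for i,_ in ob]]-[Z(b) for _,b in ob]).ravel()
s=least_squares(g,[0,0]);print("lean",np.degrees(s.x[0]),"fx",s.x[1],np.round(s.fun,1))
for l in(-10,-5,0,5,10,14):
  print(l,np.round((proj(d,box(*r.x,np.radians(l),.18))[[1,3,5,7,6]]-[220,195])*5).tolist())
o=ctrl.get_obs();e=o["eef_pos"];c,sn=np.cos(r.x[2]),np.sin(r.x[2]);dx=e[:2]-r.x[:2];print("tcp in holder",dx@[c,sn],dx@[-sn,c],e[2])
```

```text
[ 0.62321241  0.02059531 -0.1249868 ] [[0.5, 0.2], [-0.1, 0.8], [0.5, 0.8], [0.0, -0.2], [-0.8, -0.0], [-0.1, -1.6]]
lean -0.4563015875410578 fx -0.0033758804689198005 [-0.7 -0.7 -0.7 -0.8]
-10 [[183.0, 100.0], [351.0, 242.0], [163.0, 113.0], [332.0, 257.0], [291.0, 439.0]]
-5 [[162.0, 114.0], [331.0, 257.0], [143.0, 129.0], [311.0, 274.0], [291.0, 439.0]]
0 [[142.0, 130.0], [310.0, 275.0], [122.0, 146.0], [290.0, 292.0], [291.0, 440.0]]
5 [[121.0, 147.0], [289.0, 293.0], [101.0, 164.0], [269.0, 312.0], [291.0, 440.0]]
10 [[100.0, 165.0], [268.0, 313.0], [80.0, 184.0], [248.0, 334.0], [291.0, 441.0]]
14 [[83.0, 181.0], [251.0, 330.0], [64.0, 201.0], [231.0, 352.0], [291.0, 441.0]]
tcp in holder 0.018338460556435336 -0.0051111029863569425 0.17787430823915323
```

The fit gives the green holder at (0.623, 0.021), yaw −7°, with the board standing upright. The fingers were too shallow, so the edge rode under them and the tip is now behind or over it. I lift straight up, return to the robot side, and come down deeper.

carry_out([
  [0, 0, 0.008],
  [0, 0, 0.015],
  [0, 0, 0.025],
  [0, 0, 0.03],
  [-0.02, 0.002, 0.005],
  [-0.03, 0.004, 0],
  [-0.03, 0.004, 0],
  [-0.015, 0.002, 0],
  [0, 0, 0],
  [0, 0, 0],
], hand=[1, 1, 1, 1, 1, 1, 1, 1, 1, 1], spin=[0, 0, 0, 0, 0, 0, 0, 0, 0, 0])

```text
time: 9.1
eef_pos: [0.5463, 0.0251, 0.2616]
tool_rot: [3.142, 0.001, 2.971]
force: [0.5, -0.3, 0.5]
grip_width: 0.0001
grip_force: 0.0
```

```bash
cat > look2.py <<'E'
import sys
from h import *
d=get_image("scene");a=d["image"].copy()
o=ctrl.get_obs();q=proj(d,[o["eef_pos"]])[0];print(np.round(o["eef_pos"],4))
cv2.circle(a,tuple(int(v) for v in q),1,(0,0,255),-1)
x0,y0=int(sys.argv[2]),int(sys.argv[3])
a=cv2.resize(a[y0:y0+110,x0:x0+100],(500,550),interpolation=2)
w=get_image("wrist")["image"];cv2.imwrite(sys.argv[1],np.hstack([a,cv2.copyMakeBorder(cv2.resize(w,(300,225),interpolation=3),0,325,0,0,0)]))
E
python3 look2.py pics/a5.png 220 195
```

```text
[0.5465 0.025  0.2612]
```

View pics/a5.png

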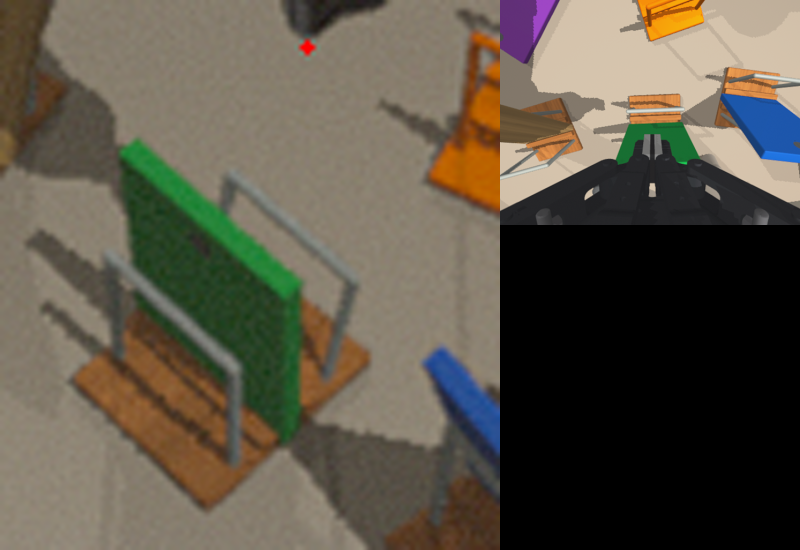

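The green board now stands exactly upright and free (left panel, about 210,290). The fingers are clear of it on the robot side. I go deeper, then push.

carry_out([
  [0, 0, -0.03],
  [0, 0, -0.035],
  [0, 0, -0.03],
  [0, 0, -0.02],
  [0, 0, -0.006],
  [0.012, -0.0015, 0],
  [0.012, -0.0015, 0],
  [0.01, -0.0012, 0],
  [0.006, -0.0008, 0],
  [0, 0, 0],
], hand=[1, 1, 1, 1, 1, 1, 1, 1, 1, 1], spin=[0, 0, 0, 0, 0, 0, 0, 0, 0, 0])

```text
time: 10.2
eef_pos: [0.5867, 0.0199, 0.1403]
tool_rot: [3.142, 0.001, 2.971]
force: [-0.7, -0.4, 0.1]
grip_width: -0.0002
grip_force: 0.0
```

carry_out([
  [0.005, -0.0006, 0],
  [0.005, -0.0006, 0],
  [0.004, -0.0005, 0],
  [0.004, -0.0005, 0],
  [0.004, -0.0005, 0],
  [0.004, -0.0005, 0],
  [0.004, -0.0005, 0],
  [0.004, -0.0005, 0],
  [0.004, -0.0005, 0],
  [0, 0, 0],
], hand=[1, 1, 1, 1, 1, 1, 1, 1, 1, 1], spin=[0, 0, 0, 0, 0, 0, 0, 0, 0, 0])

```text
time: 11.2
eef_pos: [0.6242, 0.0154, 0.1397]
tool_rot: [3.142, 0.0, 2.971]
force: [0.1, 0.6, -0.5]
grip_width: 0.0006
grip_force: 0.0
```

```bash
cat > gl.py <<'E'
from h import *
d=get_image("scene");hs=cv2.cvtColor(d["image"],cv2.COLOR_BGR2HSV);m=cv2.inRange(hs,(45,90,20),(80,255,255))
m[:150]=0;m[310:]=0;m[:,:200]=0;m[:,330:]=0
m=(m>0).astype(float);H=(.6232,.0206,-.125)
print(sorted((round(1-np.minimum(m,g).sum()/np.maximum(m,g).sum(),3),l) for l in range(-30,24,2) for g in[hull(d,box(*H,np.radians(l),.18))])[:4])
E
python3 gl.py
```

```text
[(np.float64(0.311), 8), (np.float64(0.328), 10), (np.float64(0.396), 6), (np.float64(0.454), 12)]
```

carry_out([
  [-0.01, 0.001, 0],
  [-0.02, 0.0025, 0],
  [-0.03, 0.004, 0],
  [-0.03, 0.004, 0],
  [-0.02, 0, 0.02],
  [0, 0, 0.04],
  [0, 0, 0.04],
  [0, 0, 0.03],
  [0, -0.02, 0.02],
  [0, -0.03, 0],
], hand=[1, 1, 1, 1, 1, 1, 1, 1, 1, 1], spin=[0, 0, 0, 0, 0, 0, 0, 0, 2, 2])

```text
time: 12.25
eef_pos: [0.5148, -0.0228, 0.2935]
tool_rot: [-3.141, 0.005, 3.045]
force: [1.0, -0.0, 0.2]
grip_width: 0.0003
grip_force: 0.0
```

```bash
python3 gl.py
python3 - <<'E'
from h import *
d=get_image("scene");a=d["image"]
a=cv2.resize(a[140:260,160:300],(700,600),interpolation=2)
g=cv2.resize(d["image"][195:305,220:320],(100,110));a[-110:,-100:]=g
cv2.imwrite("pics/a6.png",a)
E
```

```text
[(np.float64(0.32), 8), (np.float64(0.35), 10), (np.float64(0.405), 6), (np.float64(0.476), 12)]
```

View pics/a6.png

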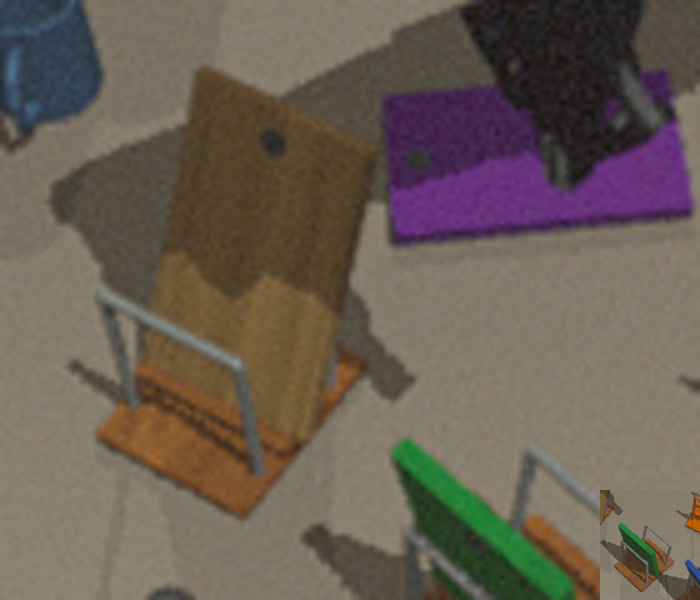

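The green board leans on its back rail (bottom right, about 480,520). I refit the oak holder from this view.

Run:
```python
from h import *
from scipy.optimize import least_squares
d=get_image("scene")
Z=lambda u:np.array(u)/5+[160,140]
pts=[((.07,-.06,0),(98,439)),((.07,.06,0),(244,519)),((-.07,.06,0),(369,369)),((.036,-.05,.127),(105,292)),((.036,.05,.127),(240,363))]
def W(p,L):
    c,s=np.cos(p[2]),np.sin(p[2]);return np.array(L)@np.array([[c,-s,0],[s,c,0],[0,0,1]]).T+[p[0],p[1],0]
f=lambda p:(proj(d,W(p,[a for a,_ in pts]))-[Z(b) for _,b in pts]).ravel()
r=least_squares(f,[.60,-.247,.05]);print(r.x,np.degrees(r.x[2]),np.round(r.fun.reshape(-1,2),1).tolist())
print(W(r.x,[[-.16,0,0],[-.11,0,0],[0,0,0]]),np.round((proj(d,box(*r.x,np.radians(-30),.21,.005,.0158))[[1,3,5,7]]-[160,140])*5))
```

```text
[ 0.59818669 -0.24178377  0.10435516] 5.979110133216068 [[-0.3, -0.2], [0.2, 0.4], [0.6, -0.7], [0.1, 0.2], [-0.5, 0.2]]
[[ 0.4390571  -0.2584503   0.        ]
 [ 0.4887851  -0.25324201  0.        ]
 [ 0.59818669 -0.24178377  0.        ]] [[212.  60.]
 [386. 145.]
 [198.  65.]
 [372. 151.]]
```

carry_out([
  [-0.01, -0.025, 0],
  [-0.012, -0.035, 0],
  [-0.012, -0.037, 0],
  [-0.012, -0.037, 0],
  [-0.012, -0.037, 0],
  [-0.01, -0.035, -0.005],
  [-0.006, -0.025, -0.01],
  [0, 0, -0.015],
  [0, 0, -0.01],
  [0, 0, 0],
], hand=[1, 1, 1, 1, 1, 1, 1, 1, 1, 1], spin=[1.5, 1.5, 1.5, 1.5, 1.5, 1.5, 1.5, 1, 0, 0])

```text
time: 13.4
eef_pos: [0.4395, -0.2527, 0.2482]
tool_rot: [3.139, -0.001, -3.041]
force: [-0.1, -0.1, 0.1]
grip_width: 0.0003
grip_force: 0.0
```

carry_out([
  [0, -0.003, -0.03],
  [0, -0.002, -0.035],
  [0, 0, -0.025],
  [0, 0, -0.008],
  [0.008, 0.0008, 0],
  [0.008, 0.0008, 0],
  [0.008, 0.0008, 0],
  [0.008, 0.0008, 0],
  [0.008, 0.0008, 0],
  [0.008, 0.0008, 0],
], hand=[1, 1, 1, 1, 1, 1, 1, 1, 1, 1], spin=[0, 0, 0, 0, 0, 0, 0, 0, 0, 0])

```text
time: 14.4
eef_pos: [0.4886, -0.2542, 0.1521]
tool_rot: [-3.141, 0.0, -3.041]
force: [-1.1, 0.2, -0.2]
grip_width: 0.0001
grip_force: 0.5
```

carry_out([
  [0.006, 0.0006, 0.002],
  [0.006, 0.0006, 0.002],
  [0.006, 0.0006, 0.002],
  [0.006, 0.0006, 0.002],
  [0.006, 0.0006, 0.002],
  [0.006, 0.0006, 0.001],
  [0.006, 0.0006, 0.001],
  [0.006, 0.0006, 0.001],
  [0.006, 0.0006, 0],
  [0, 0, 0],
], hand=[1, 1, 1, 1, 1, 1, 1, 1, 1, 1], spin=[0, 0, 0, 0, 0, 0, 0, 0, 0, 0])

```text
time: 15.4
eef_pos: [0.5424, -0.2486, 0.1646]
tool_rot: [3.141, 0.0, -3.041]
force: [0.4, 0.5, -0.4]
grip_width: -0.0001
grip_force: 0.0
```

```bash
sed -i 's/(.601,-.247,.055)/(.598,-.242,.104)/;s/(.625,.015,-.1671)/(.6232,.0206,-.125)/' lean.py; python3 lean.py oak
```

```text
[(0.85, [204.0, 192.0]), (0.65, [269.0, 170.0])]
[(np.float64(0.11668152937242204), -8, 0), (np.float64(0.12257863107781153), -10, 0.004), (np.float64(0.14127335589372547), -10, 0), (np.float64(0.14874717301351903), -8, -0.004)]
```

The board is tipping up as wanted, about 9° short of upright. I continue slowly past upright.

carry_out([
  [0.005, 0.0005, 0],
  [0.005, 0.0005, 0],
  [0.005, 0.0005, 0],
  [0.005, 0.0005, 0],
  [0.004, 0.0004, 0],
  [0.004, 0.0004, 0],
  [0.004, 0.0004, 0],
  [0.004, 0.0004, 0],
  [0.004, 0.0004, 0],
  [0, 0, 0],
], hand=[1, 1, 1, 1, 1, 1, 1, 1, 1, 1], spin=[0, 0, 0, 0, 0, 0, 0, 0, 0, 0])

```text
time: 16.5
eef_pos: [0.5822, -0.2447, 0.1647]
tool_rot: [3.141, 0.0, -3.041]
force: [0.5, -0.2, -1.4]
grip_width: -0.0001
grip_force: 0.0
```

carry_out([
  [0.004, 0.0004, 0],
  [0.004, 0.0004, 0],
  [0.004, 0.0004, 0],
  [0.004, 0.0004, 0],
  [0.004, 0.0004, 0],
  [0.003, 0.0003, 0],
  [0.003, 0.0003, 0],
  [0, 0, 0],
  [0, 0, 0],
  [0, 0, 0],
], hand=[1, 1, 1, 1, 1, 1, 1, 1, 1, 1], spin=[0, 0, 0, 0, 0, 0, 0, 0, 0, 0])

```text
time: 17.5
eef_pos: [0.6077, -0.2422, 0.1648]
tool_rot: [3.142, -0.0, -3.041]
force: [-0.3, -0.3, -0.2]
grip_width: -0.0
grip_force: 0.0
```

```bash
python3 lean.py oak
```

```text
[(0.91, [268.0, 173.0]), (0.76, [197.0, 200.0]), (0.73, [262.0, 267.0]), (0.43, [260.0, 254.0])]
[(np.float64(0.1910736471064115), 12, 0), (np.float64(0.2214619181475005), 12, 0.004), (np.float64(0.23506654343132494), 14, -0.004), (np.float64(0.25234031243540145), 10, 0.004)]
```

The oak board leans back about 12°. I back the tool away and raise it.

carry_out([
  [-0.01, -0.001, 0],
  [-0.02, -0.002, 0],
  [-0.03, -0.003, 0],
  [-0.035, -0.003, 0],
  [-0.035, -0.003, 0.01],
  [-0.02, 0, 0.03],
  [0, 0, 0.04],
  [0, 0, 0.03],
  [0, 0, 0],
  [0, 0, 0],
], hand=[1, 1, 1, 1, 1, 1, 1, 1, 1, 1], spin=[0, 0, 0, 0, 0, 0, 0, 0, 0, 0])

```text
time: 18.6
eef_pos: [0.4581, -0.2545, 0.2754]
tool_rot: [-3.141, 0.001, -3.041]
force: [0.5, -0.3, -0.2]
grip_width: -0.0
grip_force: 0.0
```

```bash
python3 - <<'E'
from h import *
a=get_image("scene")["image"]
cv2.imwrite("pics/end.png",cv2.resize(a[135:345,140:420],(800,600),interpolation=2))
E
python3 lean.py oak
```

```text
[(0.86, [268.0, 173.0]), (0.81, [198.0, 202.0]), (0.35, [326.0, 301.0])]
[(np.float64(0.2441954297032608), 12, 0), (np.float64(0.25978683963136784), 14, -0.004), (np.float64(0.27793730983817966), 12, 0.004), (np.float64(0.30024208839724886), 12, -0.004)]
```

View pics/end.png

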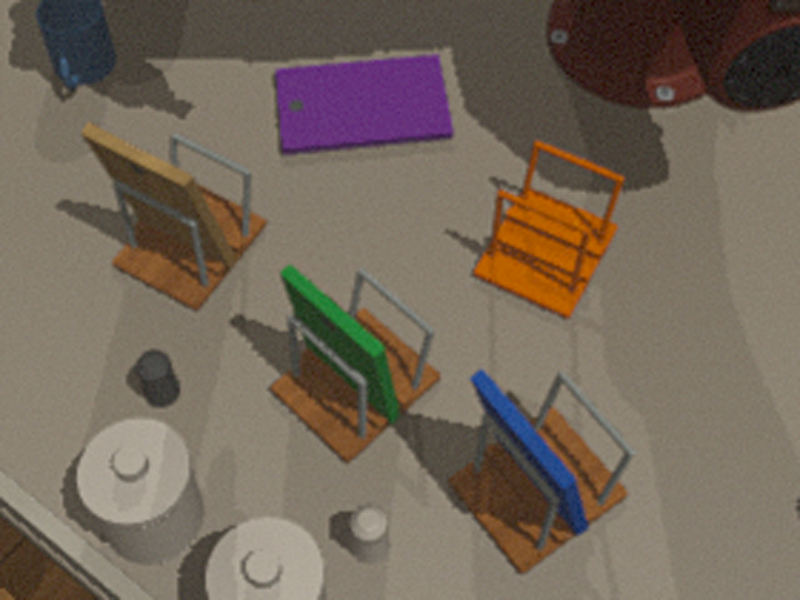

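Both boards rest on their back rails (green about 335,330; oak about 155,190). I run one numeric check on the green lean before handing in.

Run:
```python
from h import *
from scipy.optimize import least_squares
d=get_image("scene");s=800/280
for H,h,ob in(((.6232,.0206,-.125),.18,[(1,(290,267)),(3,(383,342)),(7,(377,354)),(6,(390,419))]),((.5982,-.2418,.1044),.21,[(1,(90,125)),(3,(193,174)),(5,(84,132)),(7,(185,184))])):
    g=lambda q:(proj(d,box(*H,q[0],h,q[1],.012+.0075*abs(np.sin(q[0]))))[[i for i,_ in ob]]-[np.array(b)/s+[140,135] for _,b in ob]).ravel()
    r=least_squares(g,[.1,0],x_scale=[.1,.01]);print(np.degrees(r.x[0]),r.x[1],"top x",r.x[1]+h*np.sin(r.x[0]),np.round(r.fun,1))
```

```text
7.761700746749236 0.0010954927039504656 top x 0.025405082866551854 [-0.  -2.   1.1  1.2 -0.8  1.   1.4  1.5]
16.34191138483407 -0.018595460484222993 top x 0.040491971415991035 [ 0.1 -1.6  0.4  0.2 -0.7  0.2  0.3  1.1]
```

The green reading of about 8° is marginal, with around 5 mm of pick error. Time is plentiful, so I give it a gentle confirming nudge.

carry_out([
  [0.004, 0.025, 0],
  [0.008, 0.035, 0],
  [0.01, 0.038, 0],
  [0.01, 0.038, 0],
  [0.012, 0.038, 0],
  [0.012, 0.038, 0],
  [0.012, 0.036, 0],
  [0.01, 0.025, 0],
  [0.01, 0.012, -0.01],
  [0, 0, -0.02],
], hand=[1, 1, 1, 1, 1, 1, 1, 1, 1, 1], spin=[-1.5, -1.5, -1.5, -1.5, -1.5, -1.5, -1.5, -1.5, -1, 0])

```text
time: 19.8
eef_pos: [0.5468, 0.0326, 0.2446]
tool_rot: [3.141, 0.001, 3.017]
force: [0.1, -0.8, -0.3]
grip_width: -0.0002
grip_force: 0.0
```

carry_out([
  [0, 0, -0.03],
  [0, 0, -0.035],
  [0, 0, -0.028],
  [0, 0, -0.012],
  [0.012, -0.0015, 0],
  [0.012, -0.0015, 0],
  [0.012, -0.0015, 0],
  [0.01, -0.0012, 0],
  [0.01, -0.0012, 0],
  [0.008, -0.001, 0],
], hand=[1, 1, 1, 1, 1, 1, 1, 1, 1, 1], spin=[0, 0, 0, 0, 0, 0, 0, 0, 0, 0])

```text
time: 20.8
eef_pos: [0.6104, 0.0229, 0.1401]
tool_rot: [3.141, 0.0, 3.015]
force: [-1.0, -0.3, 0.2]
grip_width: -0.0005
grip_force: 0.0
```

carry_out([
  [0.003, -0.0004, 0],
  [0.003, -0.0004, 0],
  [0.003, -0.0004, 0],
  [0.003, -0.0004, 0],
  [0.002, -0.0002, 0],
  [0.002, -0.0002, 0],
  [0.002, -0.0002, 0],
  [0.001, -0.0001, 0],
  [0, 0, 0],
  [0, 0, 0],
], hand=[1, 1, 1, 1, 1, 1, 1, 1, 1, 1], spin=[0, 0, 0, 0, 0, 0, 0, 0, 0, 0])

```text
time: 21.8
eef_pos: [0.6288, 0.0206, 0.1398]
tool_rot: [3.141, -0.0, 3.015]
force: [-0.5, 0.2, -0.6]
grip_width: -0.0001
grip_force: 0.0
```

carry_out([
  [0.001, 0, 0],
  [0.001, 0, 0],
  [0.001, 0, 0],
  [0.001, 0, 0],
  [0, 0, 0],
  [0, 0, 0],
  [0, 0, 0],
  [0, 0, 0],
  [0, 0, 0],
  [0, 0, 0],
], hand=[1, 1, 1, 1, 1, 1, 1, 1, 1, 1], spin=[0, 0, 0, 0, 0, 0, 0, 0, 0, 0])

```text
time: 22.8
eef_pos: [0.6328, 0.0206, 0.1399]
tool_rot: [3.142, 0.0, 3.015]
force: [-0.8, 0.4, -0.7]
grip_width: -0.0003
grip_force: 0.0
```

```bash
python3 gl.py
```

```text
[(np.float64(0.368), 12), (np.float64(0.434), 14), (np.float64(0.439), 10), (np.float64(0.531), 8)]
```

carry_out([
  [0.001, 0, 0],
  [0.001, 0, 0],
  [0.001, 0, 0],
  [0.001, 0, 0],
  [0, 0, 0],
  [0, 0, 0],
  [0, 0, 0],
  [0, 0, 0],
  [0, 0, 0],
  [0, 0, 0],
], hand=[1, 1, 1, 1, 1, 1, 1, 1, 1, 1], spin=[0, 0, 0, 0, 0, 0, 0, 0, 0, 0])

```text
time: 23.85
eef_pos: [0.6368, 0.0206, 0.1398]
tool_rot: [3.141, -0.0, 3.015]
force: [-0.4, -0.9, 0.9]
grip_width: -0.0
grip_force: 0.6
```

Contact comes only now, 13 mm past the holder centre, so the board rests fully on its rail. I withdraw.

carry_out([
  [-0.005, 0.0005, 0],
  [-0.015, 0.002, 0],
  [-0.03, 0.004, 0],
  [-0.035, 0.004, 0],
  [-0.035, 0.004, 0.005],
  [-0.01, 0, 0.03],
  [0, 0, 0.04],
  [0, 0, 0.03],
  [0, 0, 0],
  [0, 0, 0],
], hand=[1, 1, 1, 1, 1, 1, 1, 1, 1, 1], spin=[0, 0, 0, 0, 0, 0, 0, 0, 0, 0])

```text
time: 24.85
eef_pos: [0.5072, 0.0351, 0.2454]
tool_rot: [3.142, 0.002, 3.015]
force: [0.1, 0.4, 0.1]
grip_width: 0.0001
grip_force: 0.0
```

```bash
python3 gl.py; python3 lean.py oak; python3 -c "
from plant import ctrl
print(ctrl.sign_off())"
```

```text
[(np.float64(0.356), 12), (np.float64(0.428), 10), (np.float64(0.441), 14), (np.float64(0.521), 8)]
[(0.68, [197.0, 204.0]), (0.64, [260.0, 171.0])]
[(np.float64(0.12599890098444488), 12, 0), (np.float64(0.1510139715230996), 12, 0.004), (np.float64(0.1663877591111822), 14, -0.004), (np.float64(0.18302106037131372), 10, 0.004)]
the job is handed in; nothing more can be done
None
```

I handed in the job at about 25 s: by camera fit, the oak and green boards lean back about 12° on their own back rails; my first push on the green board was too shallow and pressed on its edge with about 53 N, but it stayed in its channel, and the blue board and everything else looked undisturbed.

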